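# Set up a heat-sink bonding job

## Robot

A 6-joint arm with a two-finger parallel gripper is mounted at the origin on a cart in front of the work surface, level with it; the furniture and walls round the work are solid. World frame = base frame: x ahead of the robot, y to its left, z up, the work surface at z = 0. Lengths are in mm, angles in rad, forces in N, time in s.
With the tool pointing down it reaches from about 275 to 850 mm from the base axis. Payload 19 kg.
Tool frame: the origin (TCP) lies midway between the tips of the shut fingers; the grasp point (between the pads) lies 19 mm behind it (ctrl.grip_depth is the z of the grasp point in the tool frame, in mm); z points along the fingers, y is the line along which they close (so a half turn about z gives the same grasp; the last joint's range is limited). The gripper opens to 85 mm and grips with 20 to 120 N. Pads are 22 mm wide; open, the fingers measure 114 mm over their backs; the gripper's body (76 mm by 85 mm) begins 54 mm behind the grasp point. The pads swing forward as they close: fully open they stand 13 mm farther back than shut.
Start: joints at [1.021, 0.15, 1.437, -0, 1.554, -0.134], TCP at [232.255, 525.973, 231.267] pointing down, gripper open.
Joint ranges: [-2.8, 2.8], [-0.68, 2.1], [0.12, 2.68], [-1.39, 4.53], [0.16, 2.79], [-2.81, 2.81]. Speed limits (rad/s): [1.89, 1.89, 2.22, 3.01, 3.01, 3.01].

## Interface

Orientations are given as a 3x3 rotation matrix whose columns are the frame's x, y, z axes.
In Python, from rig import sense, optics, ctrl gives the robot as it stands. The module is installed in compiled form; this text tells all that it offers.
- The arm moves only by the shell command python3 -m pendant 'ROWS' [FORCE]. ROWS is JSON, a list of rows, each an object of numbers: "gripper": the opening, from -1 (shut) to 1 (fully open), so that 0 is half open; "dx", "dy", "dz": the shift along the tool's x, y, z in mm; "turn": the turn about the tool's z in degrees. A call has 1 to 20 rows; each row is the pose to reach, as a shift and turn from the pose commanded when the call began, along the tool's axes at that moment; what a row does not reach only later rows make up. A row lasts 1/8 s, in which the tool goes at most 62.5 mm and 10.7 degrees, less where a joint would pass 70% of its speed; a pose out of reach is approached as far as the arm can. A call with a gripper value outside its range is refused whole. The fingers move at their own pace and stop on an object; FORCE is the grip in N (left out, the last holds). Time passes only in rows, so rows that repeat a pose let the fingers close. It gives the time, the measured TCP pose, the force, the opening and the grip force at its end, in the units of the state.
- sense(): the state, without advancing time (a new reading comes with each control period).
- optics.snapshot(name): name is "side" or "top"; returns a dict with "color" (384x512x3 uint8, blue, green, red), "fx", "fy", "cx", "cy" (pixels), "xyz" and "rotation" of the camera in the world. Camera axes: x right, y down, z forward; pixel columns grow to the right and rows downward; lengths in mm; the calibration is good to about 2 mm. A picture is of the moment at which its call begins. There is no depth.
- ctrl.job_done(): hands the job in; it is judged then, once.
Trained networks look in the newest picture that a camera, given by its name, has taken for a name from the list of things; names that differ only in an ending like _2 or _b are one class to them, and where a whole thing is asked for, a point or a joint stands for the part that bears it (a point fixed in the world has none). Each returns a list of dicts, best first, with "p" (0 to 1); they miss things now and then, are a little off and sometimes report something else, mostly with a low value. They report only what shows in the picture. A call takes as long as a camera call. They do not tell look-alikes from the thing itself.
- optics.search_frame(camera, name): "point" ([row, column] as shares, 0 to 1, of the picture: columns of its width, rows of its height, amid what is visible of it).
- optics.place_of(camera, name): "point" ([row, column] as shares, 0 to 1, of the picture: columns of its width, rows of its height: a listed point, or the origin of a listed thing).
The state is a dict: "t": time; "joints": joint angles; "dq": joint speeds; "tau": joint torques, N m; "position": TCP position; "orientation": TCP orientation; "contact_force": force on the tool from outside, world axes, zero at the start; "wrist_torque": the same for the moment, N m; "opening": finger opening in mm; "grasp_force": force on a finger pad.
Only numpy, scipy, OpenCV 4.12 (cv2) and the standard library are available. Lean on these libraries where they do the work, as an engineer would, in place of code of your own. Each camera call takes 0.05 s, during which the arm holds its last target. There are 200 camera calls.

## Task

Set up the bonding of the heat sink: lay the finned heat sink, fins up and squared to the sides, in the middle of the low aluminium plate, and set the small pale magnet block on the middle of the heat sink as a weight. Stand the tub of paste midway between the plate and the black tip cleaner, and the little glass vial midway between the plate and the solder spool. Do not shift the tip cleaner or the spool, and leave everything upright and at rest.

Things in the scene. Friction and masses are not known exactly. Their poses are not given: they have to be found in the camera images.
- plate: Low square aluminium plate, 76 x 76 mm, 12 mm high, fixed to the bench, with a dark square pad (46 mm) in the middle of its flat top. Origin: centre of its underside, on the bench; x and y run along its sides, z up; x points away from the robot, turned by up to 0.25 rad. The tip cleaner stands on one side of it (along its y axis) and the spool on the other; which is on the left varies.
- tip_cleaner_c (a point): Centre, 22 mm above the bench, of the tip cleaner: a round black cup, 63 mm across, 44 mm high, with brass wool in its top; loose, 0.16 kg. Its centre is about 170 mm from that of the plate. It must stay where it is.
- solder_spool_c (a point): Centre, 22 mm above the bench, of the spool of solder wire, standing on its flange: 59 mm across, 44 mm high, with a wire end that stands out 11 mm at one side; loose, 0.26 kg. Its centre is about 170 mm from that of the plate. It must stay where it is.
- heat_sink_c (a point): Centre (11.5 mm above its underside) of the finned aluminium heat sink, 40 x 40 x 23 mm, loose, fins up. x and y run along its sides, the fins along x; the faces at +y and -y are plain walls, and it can be gripped across them. z up.
- magnet_block_c (a point): Centre (9 mm above its underside) of the small pale magnet block, 18 mm along x, 25 mm along y, 18 mm high, loose; grip it across x. z up.
- paste_tub_c (a point): Centre (19.5 mm above its underside) of the round tub of paste with its broad screw lid: 47 mm across the lid, 44 mm across below it, 39 mm high; loose, upright, z up. It can be gripped round the lid (the lid is the part from 25 to 37 mm above the bench).
- vial_c (a point): Centre (21 mm above its underside) of the small round glass vial with a screw cap: 21 mm across, 42 mm high; loose, upright, z up.
Mind the look-alikes: they are no part of the job. Leave any orange look-alike of the part that bears paste_tub_c alone.

How it is judged (in metres and radians):
At the end, for the whole second after the job is handed in: Heat sink flat on the plate, within 12 mm of its centre and 0.2 rad of square; magnet block flat on it, centres within 10 mm. Tub upright within 15 mm of the plate's y axis and within 100 mm of the centres of plate and tip cleaner; vial likewise with plate and spool. All at rest (horizontal distance between heat_sink_c and plate below 0.012 m and z of heat_sink_c in the frame of plate between 0.0195 and 0.0275 m and angle between each of heat_sink_c, magnet_block_c, paste_tub_c, vial_c's own z axis and vertical below 0.12 rad and (angle between the x axis of heat_sink_c and the x axis of plate, either way round below 0.2 rad or angle between the x axis of heat_sink_c and the y axis of plate, either way round below 0.2 rad) and horizontal distance between magnet_block_c and heat_sink_c below 0.01 m and z of magnet_block_c in the frame of plate between 0.04 and 0.048 m and horizontal distance between each of paste_tub_c, vial_c and plate below 0.1 m and horizontal distance between paste_tub_c and tip_cleaner_c below 0.1 m and x of paste_tub_c in the frame of plate between -0.015 and 0.015 m and height (world z) of paste_tub_c between 0.0155 and 0.0235 m and horizontal distance between vial_c and solder_spool_c below 0.1 m and x of vial_c in the frame of plate between -0.015 and 0.015 m and height (world z) of vial_c between 0.017 and 0.025 m and linear speed of each of heat_sink, magnet_block, paste_tub, vial below 0.02 m/s); the robot touches nothing.
It fails at once if the tip cleaner shifted by more than 15 mm or tipped (distance of tip_cleaner_c from where it was at the start of the episode above 0.015 m or angle between tip_cleaner_c's own z axis and vertical above 0.3 rad).
It fails at once if the spool shifted by more than 15 mm or tipped (distance of solder_spool_c from where it was at the start of the episode above 0.015 m or angle between solder_spool_c's own z axis and vertical above 0.3 rad).
It also fails if it takes over 96 s, if anything falls off the work surface, if the arm or the gripper's body presses on something with over 40 N, if the wrist force passes 120 N, or if a joint passes its speed limit or range.

## Working session

There is one attempt and no reset: what is moved stays moved. The work goes in short steps, Python scripts to look and compute and a shell command to move; the robot and the scene stay as the last step left them, time stands still between calls to the robot, and variables do not carry over. Pictures are saved under pics/ and viewed, at most 17 in all, crops included, and the job is handed in when it is done.

```bash
mkdir -p pics; cat > h.py <<'E'
import numpy as np, cv2
from rig import sense, optics, ctrl
def ray(s,rc,z):
    h,w=s["color"].shape[:2]
    u,v=rc[1]*w,rc[0]*h
    d=np.array(s["rotation"])@np.array([(u-s["cx"])/s["fx"],(v-s["cy"])/s["fy"],1.])
    o=np.array(s["xyz"]); return o+d*(z-o[2])/d[2]
Z=dict(plate=0,tip_cleaner_c=22,solder_spool_c=22,heat_sink_c=11.5,magnet_block_c=9,paste_tub_c=19.5,vial_c=21)
def find(cam,names=Z,zs={}):
    s=optics.snapshot(cam)
    for n in names:
        for r in optics.place_of(cam,n)[:4]:
            p=np.array(r["point"]); print(cam,n,round(r["p"],2),"px",(p[::-1]*[512,384]).round(),ray(s,p,zs.get(n,Z[n])).round(1)[:2])
    return s
E
python3 - <<'E'
from h import *
for c in ("top","side"):
    s=find(c); cv2.imwrite(f"pics/{c}0.png",s["color"]); print(s["xyz"],s["fx"])
st=sense();print(st["t"],st["position"],np.round(st["orientation"],3),ctrl.grip_depth)
E
```

```text
top plate 0.64 px [268. 189.] [450.6 -17.8]
top tip_cleaner_c 0.66 px [332. 181.] [ 474.2 -201.5]
top solder_spool_c 0.84 px [213. 185.] [458.  143.5]
top solder_spool_c 0.45 px [271. 187.] [453.6 -25.4]
top heat_sink_c 0.69 px [361. 222.] [ 355.4 -286.8]
top paste_tub_c 0.72 px [177. 156.] [542.5 250.5]
top paste_tub_c 0.49 px [192. 224.] [345.4 198.2]
top vial_c 0.5 px [162. 231.] [323.6 281.8]
[ 271.40608778   18.51174761 1019.00911455] 350.02147978910835
side plate 0.96 px [244. 209.] [452.7 -21.6]
side solder_spool_c 0.86 px [311. 193.] [442.9 140.1]
side heat_sink_c 0.52 px [131. 186.] [ 359.9 -281.4]
side magnet_block_c 0.57 px [368. 185.] [434.6 285. ]
side paste_tub_c 0.85 px [321. 156.] [344.3 186.6]
side paste_tub_c 0.75 px [368. 227.] [546.7 253.6]
side paste_tub_c 0.5 px [354. 143.] [315.8 275.6]
side vial_c 0.65 px [355. 142.] [313.1 278.1]
[958.85898607 -67.06297552 997.26766029] 472.443944113853
0.8 [232.26196691 525.98613724 231.27816564] [[-0.915  0.404 -0.   ]
 [ 0.404  0.915 -0.   ]
 [ 0.    -0.    -1.   ]] -18.700000000000003
```

```bash
python3 - <<'E'
import cv2
for c,(a,b,d,e) in dict(top=(110,270,130,390),side=(110,270,90,400)).items():
    i=cv2.imread(f"pics/{c}0.png")[a:b,d:e]; i=cv2.resize(i,None,fx=780/(e-d),fy=780/(e-d),interpolation=cv2.INTER_CUBIC); cv2.imwrite(f"pics/{c}0c.png",i)
E
```

```text
(no output)
```

View pics/top0c.png

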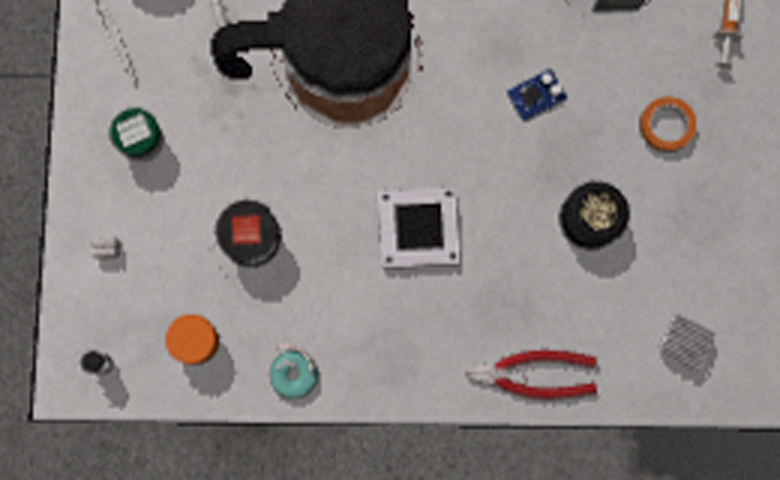

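View pics/side0c.png

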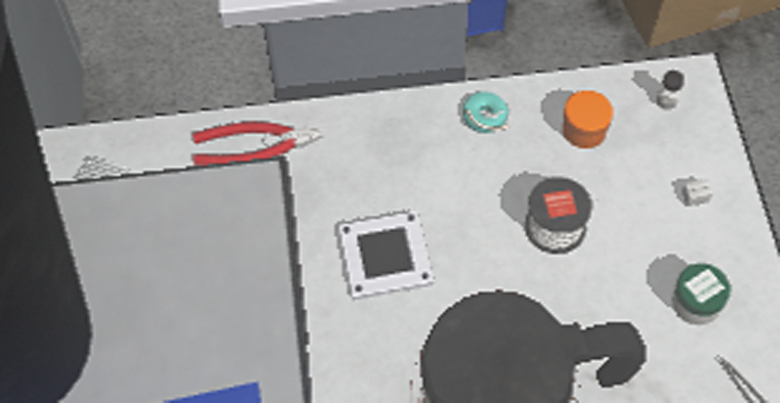

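The top view shows the plate at px (269,186), tip cleaner at (328,181), spool at (213,187) and heat sink at (359,226). The magnet is at (165,192), the vial at (162,231) and the green tub at (175,154).

These could be mistaken for the targets:
- **Tub:** green (175,154) or orange (194,223). I take the green one.
- **Vial:** only (162,231).
- **Heat sink:** only (359,226).
- **Magnet:** only (165,192).

A tall coffee pot stands near px (245,125). A grey panel hides part of the side view, so I'll check the full frames next.

```bash
python3 - <<'E'
import cv2,numpy as np
a=cv2.imread("pics/top0.png");b=cv2.imread("pics/side0.png")
cv2.imwrite("pics/full0.png",cv2.resize(np.hstack([a,b]),(800,300),interpolation=cv2.INTER_AREA))
E
```

```text
(no output)
```

View pics/full0.png

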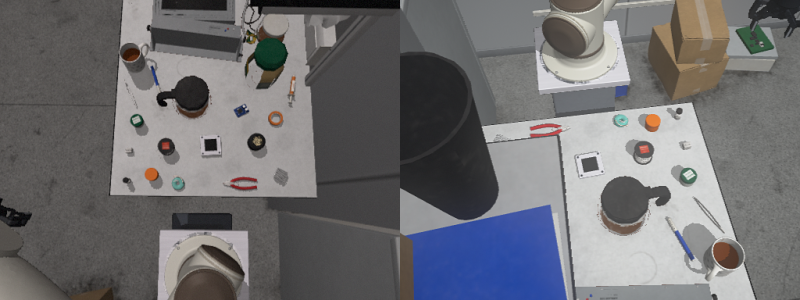

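```bash
python3 - <<'E'
from h import *
s=optics.snapshot("top"); c=s["color"]
P=lambda u,v,z: ray(s,[v/384,u/512],z).round(1)[:2]
print("magnet top",P(130+105/3,110+247/3,12)); 
cr=lambda n,u,v,z: print(n,P(130+u/3,110+v/3,z))
cr("tub top",135,131,39);cr("vialtop",94,361,42);cr("sink",688,348,12);cr("tip top",595,215,44);cr("spooltop",248,231,44)
for u,v in((379,190),(457,189),(461,265),(383,269)):cr("plate corner",u,v,12)
def rect(u,v,r,mask,z):
    n,l,st,ce=cv2.connectedComponentsWithStats(mask[v-r:v+r,u-r:u+r].astype(np.uint8))
    k=1+np.argmax(st[1:,4]); ys,xs=np.where(l==k)
    w=np.array([P(x+u-r+.5,y+v-r+.5,z) for x,y in zip(xs,ys)],np.float32)
    print(st[k,4],w.mean(0),cv2.minAreaRect(w))
g=c.min(2).astype(int)
rect(269,186,9,g<80,12)
hue=cv2.cvtColor(c,cv2.COLOR_BGR2HSV)
print(c[186:200,158:174].mean(2).astype(int))
E
```

```text
magnet top [435.7 282.5]
tub top [544.7 253. ]
vialtop [324.  278.7]
sink [ 345.  -280.8]
tip top [ 467.4 -187.5]
spooltop [447.6 140.6]
plate corner [496.   17.6]
plate corner [498. -59.]
plate corner [422.6 -62.9]
plate corner [417.7  12.7]
218 [460.0014   -22.482567] ((460.14984130859375, -22.838363647460938), (41.779632568359375, 43.882179260253906), 0.7848126292228699)
[[167 165 170 170 173 170 171 172 175 173 172 170 171 175 171 169]
 [167 169 172 170 173 175 174 175 173 175 174 176 173 173 174 171]
 [165 168 168 172 174 166 172 172 173 174 164 171 173 172 173 171]
 [169 169 169 175 174 160 170 170 168 163 125 149 171 173 171 171]
 [169 172 157 171 171 168 167 159 159 159 103  93 148 173 171 173]
 [167 171 146 145 149 145 141 146 144 141  96  64 102 167 170 168]
 [169 171 163 131 132 131 113 134 136 123  73  59 106 167 172 169]
 [170 169 186 177 171 171 170 167 167 166  93  73 110 152 169 171]
 [172 171 171 156 152 148 148 139 139 142  87  60 107 108 160 170]
 [172 175 157 128 111  99  97  83  83  84  72  79 112 114 166 170]
 [174 175 177 160 143 105  96  96 102 103 105 118 116 110 164 171]
 [176 171 177 177 180 130 115 117 119 114 116 116 113 107 167 172]
 [177 173 177 177 178 125 113 118 116 116 117 113 112 109 166 173]
 [177 176 174 178 175 145 118 113 112 116 112 113 135 113 165 172]]
```

The full frames show the bench with nothing tall between the robot and the targets except the coffee pot. Side view tub: green at about (367,226), orange at (321,156). Next is a close crop to read orientations.

```bash
python3 - <<'E'
import cv2,numpy as np
a=cv2.imread("pics/top0.png");b=cv2.imread("pics/side0.png")
z=lambda i,u,v:cv2.resize(i[v-15:v+15,u-15:u+15],(390,290),interpolation=cv2.INTER_CUBIC)
def z(i,u,v,r=14):return cv2.resize(i[v-r:v+r,u-r:u+r],(280,280),interpolation=cv2.INTER_CUBIC)
cv2.imwrite("pics/crop1.png",np.vstack([np.hstack([z(a,359,226),z(a,165,193)]),np.hstack([z(b,367,186),z(a,175,155)])]))
E
```

```text
(no output)
```

View pics/crop1.png

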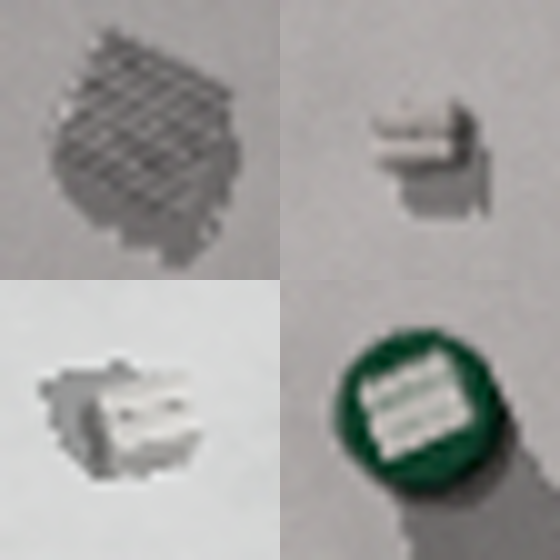

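The magnet's long side lies roughly along world y, and the tub is the green one. The sink is turned about 25°, but the fin direction isn't clear yet, so I'll enlarge it.

```bash
python3 - <<'E'
import cv2,numpy as np
a=cv2.imread("pics/top0.png");b=cv2.imread("pics/side0.png")
def z(i,u,v,r):
    c=cv2.normalize(i[v-r:v+r,u-r:u+r],None,0,255,cv2.NORM_MINMAX);return cv2.resize(c,(390,390),interpolation=cv2.INTER_LANCZOS4)
cv2.imwrite("pics/crop2.png",np.hstack([z(a,359,226,12),z(b,131,176,14)]))
E
```

```text
(no output)
```

View pics/crop2.png

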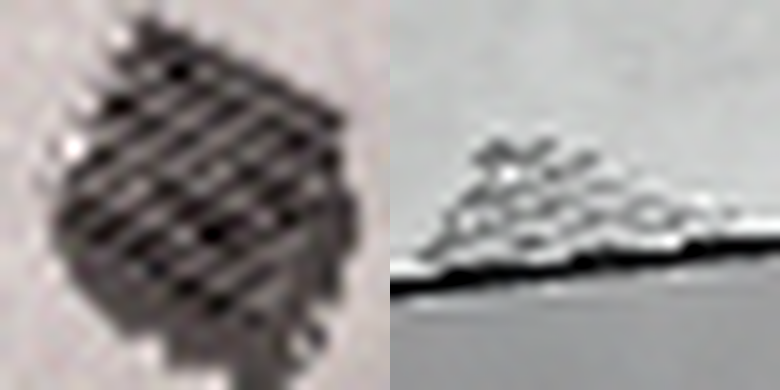

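```bash
python3 - <<'E'
from h import *
s=optics.snapshot("top")
P=lambda u,v,z: ray(s,[v/384,u/512],z)[:2]
k=24/390
c=[P(347+x*k,214+y*k,23) for x,y in((140,20),(345,115),(265,315),(60,220))]
print(np.round(c,1),np.mean(c,0)); 
for i in range(4):
    d=c[(i+1)%4]-c[i]; print(np.hypot(*d),np.degrees(np.arctan2(d[1],d[0])))
# magnet top edge
a,b=P(151+95/10,179+100/10,18),P(151+175/10,179+97/10,18); d=a-b; print(a,b,np.hypot(*d),np.degrees(np.arctan2(d[1],d[0])))
for y in (0,280): print(P(359,226,12))
find("side",["heat_sink_c","magnet_block_c","tip_cleaner_c"])
E
```

```text
[[ 374.8 -268. ]
 [ 358.5 -303.6]
 [ 323.4 -288.1]
 [ 339.5 -252.8]] [ 349.06205686 -278.11713596]
39.08354491626431 -114.62211822731236
38.35810382197957 156.25502013774553
38.846270776118615 65.51499834496808
38.45541498228329 -23.393452464836553
[444.34136066 294.46057887] [445.53410639 271.40797681] 23.083437881458856 92.96185270186449
[ 344.97392673 -279.88006336]
[ 344.97392673 -279.88006336]
side heat_sink_c 0.55 px [130. 188.] [ 365.5 -284.9]
side magnet_block_c 0.51 px [366. 184.] [431.7 280.1]
```

```bash
python3 -m pendant '[{"gripper":1,"dx":-217,"dy":-345,"dz":60,"turn":45},{"gripper":1,"dx":-217,"dy":-345,"dz":60,"turn":45},{"gripper":1,"dx":-217,"dy":-345,"dz":60,"turn":45},{"gripper":1,"dx":-217,"dy":-345,"dz":60,"turn":45},{"gripper":1,"dx":-217,"dy":-345,"dz":60,"turn":45},{"gripper":1,"dx":-217,"dy":-345,"dz":60,"turn":45},{"gripper":1,"dx":-434,"dy":-689,"dz":90,"turn":90},{"gripper":1,"dx":-434,"dy":-689,"dz":90,"turn":90},{"gripper":1,"dx":-434,"dy":-689,"dz":90,"turn":90},{"gripper":1,"dx":-434,"dy":-689,"dz":90,"turn":90},{"gripper":1,"dx":-434,"dy":-689,"dz":90,"turn":90},{"gripper":1,"dx":-434,"dy":-689,"dz":90,"turn":90},{"gripper":1,"dx":-434,"dy":-689,"dz":90,"turn":90},{"gripper":1,"dx":-434,"dy":-689,"dz":90,"turn":90},{"gripper":1,"dx":-434,"dy":-689,"dz":90,"turn":90},{"gripper":1,"dx":-434,"dy":-689,"dz":90,"turn":90},{"gripper":1,"dx":-434,"dy":-689,"dz":90,"turn":90},{"gripper":1,"dx":-434,"dy":-689,"dz":90,"turn":90}]' 40; cat >> h.py <<'E'
def go(x,y,z,th):
    "shift and turn to bring TCP to x,y,z with closing line at th degrees"
    s=sense(); R=np.array(s["orientation"]); p=np.array(s["position"])
    a=np.degrees(np.arctan2(R[1,1],R[0,1])); t=(a-th+90)%180-90
    print("t",round(s["t"],2),"pos",p.round(1),"th",round(a,1),"->",(R.T@(np.array([x,y,z])-p)).round(1),"turn",round(t,1),"open",round(s["opening"],1),"F",round(s["grasp_force"],1))
E
python3 -c "
from h import *
go(351,-280,3,-24)"
```

```text
t: 3.35
position: [351.2, -279.0, 141.7]
orientation: [[0.403, 0.915, 0.0], [0.915, -0.403, -0.001], [-0.0, 0.001, -1.0]]
contact_force: [-0.3, -1.1, 0.4]
opening: 85.4
grasp_force: 0.0
t 3.35 pos [ 351.2 -279.   141.7] th -23.8 -> [ -1.    0.2 138.7] turn 0.2 open 85.4 F 0.0
```

```bash
python3 -m pendant '[{"gripper":1,"dz":50},{"gripper":1,"dz":100},{"gripper":1,"dz":125},{"gripper":1,"dz":138},{"gripper":1,"dz":138},{"gripper":1,"dz":138},{"gripper":-0.6,"dz":138},{"gripper":-0.6,"dz":138},{"gripper":-0.6,"dz":138},{"gripper":-0.6,"dz":138},{"gripper":-0.6,"dz":138},{"gripper":-0.6,"dz":138},{"gripper":-0.6,"dz":138},{"gripper":-0.6,"dz":138}]' 40; python3 - <<'E'
from h import *
s=optics.snapshot("top");i=s["color"][195:260,315:402];cv2.imwrite("pics/g1.png",cv2.resize(i,None,fx=6,fy=6,interpolation=cv2.INTER_CUBIC))
E
```

```text
schema error: expected keys gripper, dx, dy, dz, turn
```

View pics/g1.png

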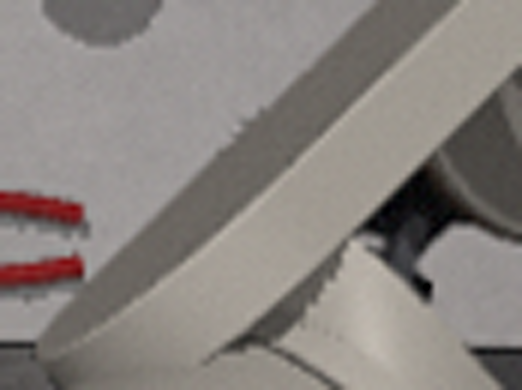

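The call was refused because every row needs all five keys. The picture shows only the arm's link covering the sink, so the top camera can't see the grasp here. I'll retry with full rows.

```bash
python3 -m pendant '[{"gripper":1,"dx":0,"dy":0,"dz":50,"turn":0},{"gripper":1,"dx":0,"dy":0,"dz":100,"turn":0},{"gripper":1,"dx":0,"dy":0,"dz":125,"turn":0},{"gripper":1,"dx":0,"dy":0,"dz":138,"turn":0},{"gripper":1,"dx":0,"dy":0,"dz":138,"turn":0},{"gripper":1,"dx":0,"dy":0,"dz":138,"turn":0},{"gripper":-0.6,"dx":0,"dy":0,"dz":138,"turn":0},{"gripper":-0.6,"dx":0,"dy":0,"dz":138,"turn":0},{"gripper":-0.6,"dx":0,"dy":0,"dz":138,"turn":0},{"gripper":-0.6,"dx":0,"dy":0,"dz":138,"turn":0},{"gripper":-0.6,"dx":0,"dy":0,"dz":138,"turn":0},{"gripper":-0.6,"dx":0,"dy":0,"dz":138,"turn":0},{"gripper":-0.6,"dx":0,"dy":0,"dz":138,"turn":0},{"gripper":-0.6,"dx":0,"dy":0,"dz":138,"turn":0}]' 40
```

```text
t: 5.15
position: [351.2, -279.9, 4.0]
orientation: [[0.404, 0.915, 0.0], [0.915, -0.404, -0.001], [-0.0, 0.001, -1.0]]
contact_force: [-2.0, 1.8, 9.4]
opening: 38.0
grasp_force: 39.2
```

```bash
python3 -m pendant '[{"gripper":-0.6,"dx":0,"dy":0,"dz":-15,"turn":0},{"gripper":-0.6,"dx":0,"dy":0,"dz":-50,"turn":0},{"gripper":-0.6,"dx":0,"dy":0,"dz":-90,"turn":0},{"gripper":-0.6,"dx":0,"dy":0,"dz":-90,"turn":0},{"gripper":-0.6,"dx":0,"dy":0,"dz":-90,"turn":0}]' 40; python3 - <<'E'
from h import *
find("side",["heat_sink_c","plate"],dict(heat_sink_c=102))
go(459,-23,110,3.4)
E
```

```text
t: 5.78
position: [350.8, -279.5, 93.4]
orientation: [[0.404, 0.915, 0.0], [0.915, -0.404, -0.0], [-0.0, 0.0, -1.0]]
contact_force: [0.1, 0.1, -1.1]
opening: 38.5
grasp_force: 40.3
side heat_sink_c 0.78 px [120. 165.] [ 356.9 -284.5]
side plate 0.75 px [246. 213.] [463.9 -17.1]
t 5.92 pos [ 350.7 -279.3   92.6] th -23.8 -> [278.2  -4.4 -17.3] turn -27.2 open 38.4 F 40.3
```

```bash
python3 -m pendant '[{"gripper":-0.6,"dx":50,"dy":0,"dz":-17,"turn":-5},{"gripper":-0.6,"dx":100,"dy":-1,"dz":-17,"turn":-10},{"gripper":-0.6,"dx":150,"dy":-2,"dz":-17,"turn":-16},{"gripper":-0.6,"dx":200,"dy":-3,"dz":-17,"turn":-22},{"gripper":-0.6,"dx":250,"dy":-4,"dz":-17,"turn":-27},{"gripper":-0.6,"dx":278,"dy":-4,"dz":-17,"turn":-27},{"gripper":-0.6,"dx":278,"dy":-4,"dz":-17,"turn":-27},{"gripper":-0.6,"dx":278,"dy":-4,"dz":-17,"turn":-27},{"gripper":-0.6,"dx":278,"dy":-4,"dz":-17,"turn":-27}]' 40; python3 - <<'E'
from h import *
s=find("side",["heat_sink_c","plate","solder_spool_c"],dict(heat_sink_c=118))
i=s["color"][140:240,190:320];cv2.imwrite("pics/g2.png",cv2.resize(i,None,fx=6,fy=6,interpolation=cv2.INTER_CUBIC))
s=find("top",["heat_sink_c","tip_cleaner_c"],dict(heat_sink_c=118))
go(459,-23,18,3.4)
E
```

```text
t: 7.05
position: [459.3, -24.4, 110.1]
orientation: [[-0.054, 0.999, -0.001], [0.999, 0.054, -0.0], [-0.0, -0.001, -1.0]]
contact_force: [0.1, 0.5, -1.2]
opening: 38.1
grasp_force: 40.3
side heat_sink_c 0.44 px [240. 188.] [462.4 -27.8]
side plate 0.61 px [241. 212.] [458.9 -28.1]
side solder_spool_c 0.82 px [313. 193.] [443.4 145.1]
top heat_sink_c 0.48 px [212. 184.] [441.4 134. ]
top tip_cleaner_c 0.77 px [330. 183.] [ 467.1 -197.7]
top tip_cleaner_c 0.17 px [162. 231.] [323.5 281.2]
t 7.4 pos [459.6 -23.9 110.3] th 3.2 -> [ 0.9 -0.5 92.3] turn -0.2 open 38.5 F 40.3
```

View pics/g2.png

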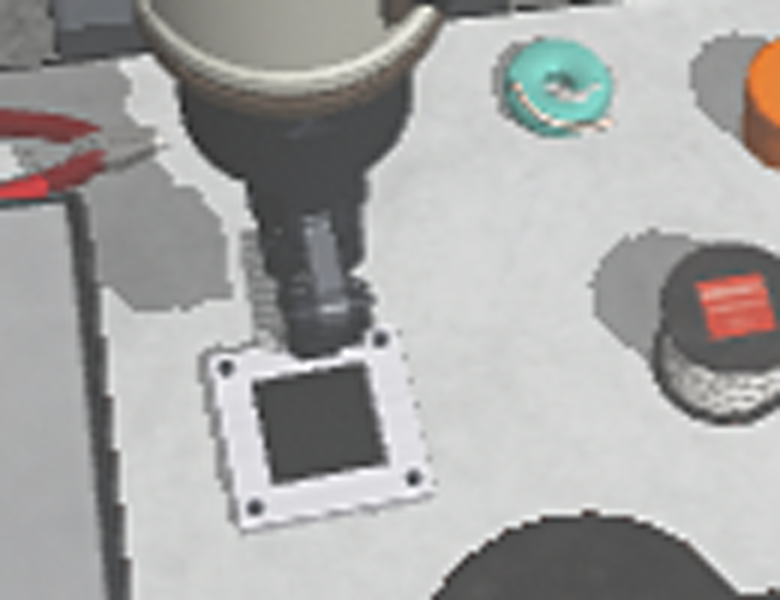

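The sink hangs in the gripper and shows to the left of the finger (crop col 245–290), so it sits about 4 mm toward −y in the grip. I'll shift +4 mm along tool x and lower it.

```bash
python3 -m pendant '[{"gripper":-0.6,"dx":4,"dy":0,"dz":40,"turn":0},{"gripper":-0.6,"dx":4,"dy":0,"dz":75,"turn":0},{"gripper":-0.6,"dx":4,"dy":0,"dz":88,"turn":0},{"gripper":-0.6,"dx":4,"dy":0,"dz":93,"turn":0},{"gripper":-0.6,"dx":4,"dy":0,"dz":93.5,"turn":0},{"gripper":-0.6,"dx":4,"dy":0,"dz":93.5,"turn":0},{"gripper":0.3,"dx":4,"dy":0,"dz":93.5,"turn":0},{"gripper":0.3,"dx":4,"dy":0,"dz":93.5,"turn":0},{"gripper":0.3,"dx":4,"dy":0,"dz":93.5,"turn":0},{"gripper":0.3,"dx":4,"dy":0,"dz":93.5,"turn":0},{"gripper":0.3,"dx":4,"dy":0,"dz":80,"turn":0},{"gripper":0.3,"dx":4,"dy":0,"dz":40,"turn":0},{"gripper":0.3,"dx":4,"dy":0,"dz":-10,"turn":0},{"gripper":0.3,"dx":4,"dy":0,"dz":-30,"turn":0},{"gripper":0.3,"dx":4,"dy":0,"dz":-30,"turn":0}]' 40; python3 - <<'E'
from h import *
go(436,283,140,3)
E
```

```text
t: 9.28
position: [460.1, -19.8, 142.5]
orientation: [[-0.055, 0.998, 0.003], [0.998, 0.055, -0.001], [-0.001, 0.003, -1.0]]
contact_force: [-0.4, -0.2, -0.8]
opening: 55.5
grasp_force: 0.0
t 9.28 pos [460.1 -19.8 142.5] th 3.2 -> [303.7  -7.3   2.2] turn 0.2 open 55.5 F 0.0
```

```bash
python3 -m pendant '[{"gripper":0.3,"dx":50,"dy":-1,"dz":0,"turn":0},{"gripper":0.3,"dx":100,"dy":-2,"dz":0,"turn":0},{"gripper":0.3,"dx":155,"dy":-4,"dz":0,"turn":0},{"gripper":0.3,"dx":210,"dy":-5,"dz":0,"turn":0},{"gripper":0.3,"dx":265,"dy":-6,"dz":0,"turn":0},{"gripper":0.3,"dx":304,"dy":-7,"dz":0,"turn":0},{"gripper":0.3,"dx":304,"dy":-7,"dz":0,"turn":0},{"gripper":0.3,"dx":304,"dy":-7,"dz":0,"turn":0},{"gripper":0.3,"dx":304,"dy":-7,"dz":0,"turn":0}]' 40; python3 - <<'E'
from h import *
zs=dict(heat_sink_c=23.5)
s=find("side",["heat_sink_c","plate","magnet_block_c"],zs); a=s["color"][170:250,190:310]
s=find("top",["heat_sink_c","plate","magnet_block_c"],zs); b=s["color"][150:230,230:310]
z=lambda i:cv2.resize(i,None,fx=4,fy=4,interpolation=cv2.INTER_CUBIC)
cv2.imwrite("pics/g3.png",np.hstack([z(a),z(b)])[:, :800])
go(436,283,4,3)
E
```

```text
t: 10.4
position: [435.6, 282.5, 140.1]
orientation: [[-0.054, 0.999, -0.0], [0.999, 0.054, -0.0], [-0.0, -0.0, -1.0]]
contact_force: [0.3, -0.3, -0.3]
opening: 55.4
grasp_force: 0.0
side heat_sink_c 0.63 px [243. 211.] [469.  -24.9]
side plate 0.94 px [244. 208.] [450.7 -20.1]
side magnet_block_c 0.59 px [365. 186.] [435.4 276.4]
top heat_sink_c 0.74 px [330. 180.] [ 475.4 -197.3]
top heat_sink_c 0.68 px [271. 186.] [456.8 -26.5]
top plate 0.67 px [270. 187.] [457.6 -24.9]
top magnet_block_c 0.52 px [164. 193.] [434.2 285.8]
t 10.8 pos [435.6 283.3 140.3] th 3.2 -> [ -0.3   0.4 136.3] turn 0.2 open 55.6 F 0.0
```

View pics/g3.png

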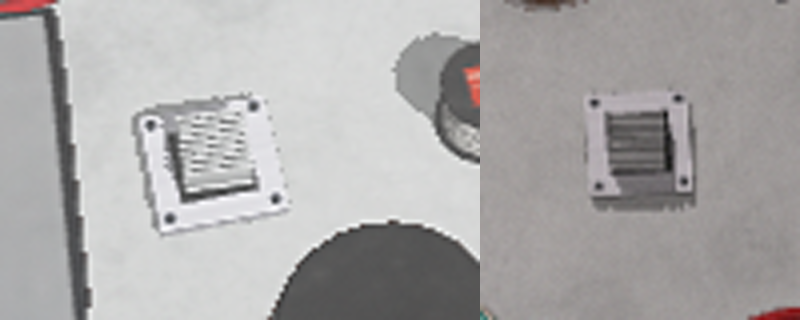

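The sink lies square on the plate: crop centre (639,141) against the plate's (639,147), which fits its greater height. Now I'll grip the magnet.

```bash
python3 -m pendant '[{"gripper":0.3,"dx":0,"dy":0,"dz":50,"turn":0},{"gripper":0.3,"dx":0,"dy":0,"dz":100,"turn":0},{"gripper":0.3,"dx":0,"dy":0,"dz":125,"turn":0},{"gripper":0.3,"dx":0,"dy":0,"dz":136,"turn":0},{"gripper":0.3,"dx":0,"dy":0,"dz":136,"turn":0},{"gripper":-0.9,"dx":0,"dy":0,"dz":136,"turn":0},{"gripper":-0.9,"dx":0,"dy":0,"dz":136,"turn":0},{"gripper":-0.9,"dx":0,"dy":0,"dz":136,"turn":0},{"gripper":-0.9,"dx":0,"dy":0,"dz":136,"turn":0},{"gripper":-0.9,"dx":0,"dy":0,"dz":136,"turn":0},{"gripper":-0.9,"dx":0,"dy":0,"dz":136,"turn":0},{"gripper":-0.9,"dx":0,"dy":0,"dz":136,"turn":0}]' 30; python3 -m pendant '[{"gripper":-0.9,"dx":0,"dy":0,"dz":-20,"turn":0},{"gripper":-0.9,"dx":0,"dy":0,"dz":-70,"turn":0},{"gripper":-0.9,"dx":0,"dy":0,"dz":-120,"turn":0},{"gripper":-0.9,"dx":0,"dy":0,"dz":-120,"turn":0},{"gripper":-0.9,"dx":0,"dy":0,"dz":-120,"turn":0}]' 30; python3 - <<'E'
from h import *
s=find("side",["magnet_block_c"],dict(magnet_block_c=130))
i=s["color"][110:210,310:440];cv2.imwrite("pics/g4.png",cv2.resize(i,None,fx=6,fy=6,interpolation=cv2.INTER_CUBIC))
s=find("top",["heat_sink_c"],dict(heat_sink_c=23.5))
u=lambda a,b:ray(s,[b/384,a/512],35)[:2]
print("sink top",u(269.75,185.25))
go(459,-22,124,3.4)
E
```

```text
t: 12.3
position: [436.0, 283.7, 5.3]
orientation: [[-0.055, 0.998, 0.001], [0.998, 0.055, 0.001], [0.0, 0.001, -1.0]]
contact_force: [-1.1, -1.4, 7.2]
opening: 16.7
grasp_force: 31.0
t: 12.92
position: [435.3, 283.4, 124.0]
orientation: [[-0.055, 0.998, -0.0], [0.998, 0.055, -0.0], [-0.0, -0.0, -1.0]]
contact_force: [-0.2, -0.5, -2.5]
opening: 17.1
grasp_force: 30.1
top heat_sink_c 0.53 px [272. 186.] [457.7 -28. ]
sink top [456.4851379 -21.2177709]
t 13.12 pos [435.1 283.2 123.2] th 3.2 -> [-306.1    6.9   -0.6] turn -0.2 open 17.0 F 30.1
```

View pics/g4.png

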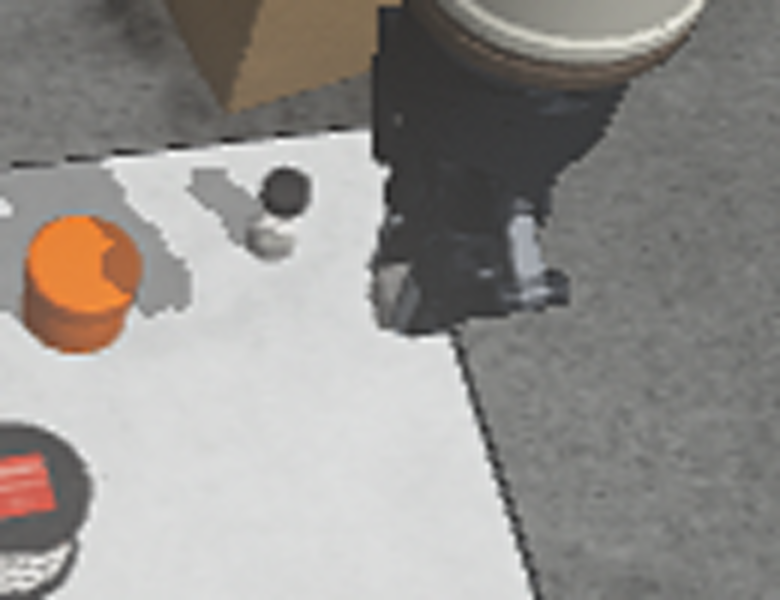

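The magnet is gripped: opening 17 mm, pale face at crop (390,290). Carrying it to above the sink.

```bash
python3 -m pendant '[{"gripper":-0.9,"dx":-50,"dy":1,"dz":0,"turn":0},{"gripper":-0.9,"dx":-100,"dy":2,"dz":0,"turn":0},{"gripper":-0.9,"dx":-150,"dy":3,"dz":0,"turn":0},{"gripper":-0.9,"dx":-200,"dy":4,"dz":0,"turn":0},{"gripper":-0.9,"dx":-255,"dy":5,"dz":0,"turn":0},{"gripper":-0.9,"dx":-305,"dy":6,"dz":0,"turn":0},{"gripper":-0.9,"dx":-305,"dy":6,"dz":0,"turn":0},{"gripper":-0.9,"dx":-305,"dy":6,"dz":30,"turn":0},{"gripper":-0.9,"dx":-305,"dy":6,"dz":60,"turn":0},{"gripper":-0.9,"dx":-305,"dy":6,"dz":70,"turn":0},{"gripper":-0.9,"dx":-305,"dy":6,"dz":70,"turn":0},{"gripper":-0.9,"dx":-305,"dy":6,"dz":70,"turn":0}]' 30; python3 - <<'E'
from h import *
s=find("side",["heat_sink_c","magnet_block_c"],dict(magnet_block_c=57,heat_sink_c=23.5))
i=s["color"][150:240,190:310];cv2.imwrite("pics/g5.png",cv2.resize(i,None,fx=6,fy=6,interpolation=cv2.INTER_CUBIC))
go(458,-21,40.5,3.4)
E
```

```text
t: 14.62
position: [459.0, -20.7, 55.3]
orientation: [[-0.056, 0.998, 0.001], [0.998, 0.056, -0.0], [-0.0, 0.001, -1.0]]
contact_force: [-0.5, 0.2, -0.9]
opening: 16.5
grasp_force: 30.1
side heat_sink_c 0.64 px [243. 207.] [458.4 -23.8]
side heat_sink_c 0.22 px [243. 209.] [464.8 -23.4]
side magnet_block_c 0.75 px [242. 210.] [484.4 -27.9]
t 14.78 pos [458.8 -20.8  55.1] th 3.2 -> [-0.2 -0.9 14.6] turn -0.2 open 16.7 F 30.1
```

View pics/g5.png

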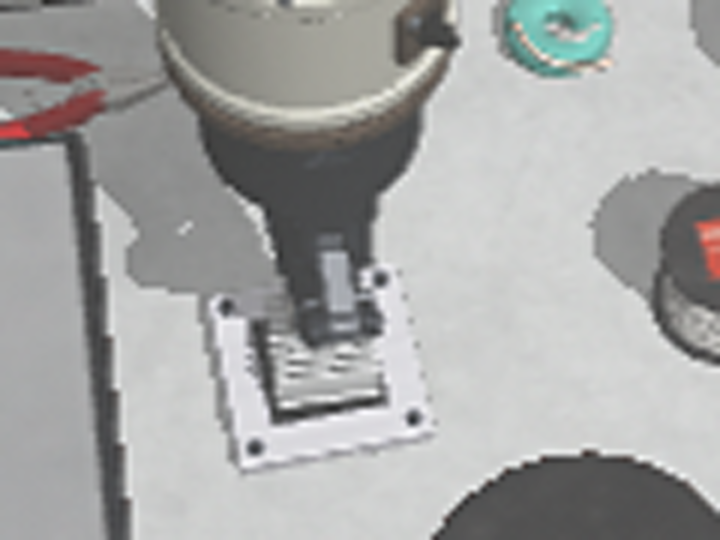

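In the picture the finger centre (col 341) is about 4 mm to +y of the sink centre (col 325). I'll shift −3 mm, lower and release.

```bash
python3 -m pendant '[{"gripper":-0.9,"dx":-3,"dy":0,"dz":5,"turn":0},{"gripper":-0.9,"dx":-3,"dy":0,"dz":10,"turn":0},{"gripper":-0.9,"dx":-3,"dy":0,"dz":13,"turn":0},{"gripper":-0.9,"dx":-3,"dy":0,"dz":14.5,"turn":0},{"gripper":-0.9,"dx":-3,"dy":0,"dz":14.5,"turn":0},{"gripper":-0.3,"dx":-3,"dy":0,"dz":14.5,"turn":0},{"gripper":-0.3,"dx":-3,"dy":0,"dz":14.5,"turn":0},{"gripper":-0.3,"dx":-3,"dy":0,"dz":14.5,"turn":0},{"gripper":-0.3,"dx":-3,"dy":0,"dz":0,"turn":0},{"gripper":-0.3,"dx":-3,"dy":0,"dz":-30,"turn":0},{"gripper":0.8,"dx":-3,"dy":0,"dz":-80,"turn":0},{"gripper":0.8,"dx":-3,"dy":0,"dz":-85,"turn":0},{"gripper":0.8,"dx":-3,"dy":0,"dz":-85,"turn":0}]' 30; python3 - <<'E'
from h import *
go(544,252,140,10)
go(323.5,280,140,10)
E
```

```text
t: 16.4
position: [458.7, -23.8, 139.8]
orientation: [[-0.055, 0.998, 0.001], [0.998, 0.055, -0.0], [-0.0, 0.001, -1.0]]
contact_force: [0.0, 0.3, -0.3]
opening: 76.7
grasp_force: 0.0
t 16.4 pos [458.7 -23.8 139.8] th 3.2 -> [ 2.706e+02  1.005e+02 -2.000e-01] turn -6.8 open 76.7 F 0.0
t 16.4 pos [458.7 -23.8 139.8] th 3.2 -> [ 310.8 -118.2   -0.4] turn -6.8 open 76.7 F 0.0
```

```bash
python3 -m pendant '[{"gripper":0.3,"dx":50,"dy":-19,"dz":0,"turn":0},{"gripper":0.3,"dx":100,"dy":-38,"dz":0,"turn":0},{"gripper":0.3,"dx":150,"dy":-58,"dz":0,"turn":0},{"gripper":0.3,"dx":200,"dy":-77,"dz":0,"turn":0},{"gripper":0.3,"dx":250,"dy":-96,"dz":0,"turn":0},{"gripper":0.3,"dx":311,"dy":-120,"dz":0,"turn":0},{"gripper":0.3,"dx":311,"dy":-120,"dz":0,"turn":0},{"gripper":0.3,"dx":311,"dy":-120,"dz":0,"turn":0},{"gripper":0.3,"dx":311,"dy":-120,"dz":0,"turn":0},{"gripper":0.3,"dx":311,"dy":-120,"dz":0,"turn":0}]' 30; python3 - <<'E'
from h import *
zs=dict(heat_sink_c=23.5,magnet_block_c=44)
s=find("side",["magnet_block_c","heat_sink_c","vial_c","solder_spool_c","paste_tub_c"],zs); a=s["color"][180:240,210:290];d=s["color"][120:180,320:400]
s=find("top",["magnet_block_c","heat_sink_c","tip_cleaner_c","paste_tub_c"],zs); b=s["color"][155:215,230:310]
z=lambda i:cv2.resize(i,(390,290),interpolation=cv2.INTER_CUBIC)
cv2.imwrite("pics/g6.png",np.vstack([np.hstack([z(a),z(b)]),np.hstack([z(d),z(d)*0])]))
go(321,280,10,3)
E
```

```text
t: 17.65
position: [322.1, 279.2, 139.2]
orientation: [[-0.053, 0.999, -0.0], [0.999, 0.053, -0.0], [-0.0, -0.0, -1.0]]
contact_force: [0.0, 0.1, -0.5]
opening: 55.5
grasp_force: 0.0
side magnet_block_c 0.53 px [244. 203.] [460.9 -21.1]
side heat_sink_c 0.66 px [244. 207.] [459.5 -21.6]
side vial_c 0.49 px [354. 138.] [302.5 279.6]
side solder_spool_c 0.93 px [313. 195.] [448.9 144.7]
side paste_tub_c 0.82 px [323. 158.] [348.6 189.9]
side paste_tub_c 0.74 px [365. 226.] [544.9 246.1]
top magnet_block_c 0.45 px [271. 186.] [453.2 -24.7]
top heat_sink_c 0.57 px [272. 185.] [459.8 -28. ]
top tip_cleaner_c 0.9 px [332. 182.] [ 471.7 -203.7]
top tip_cleaner_c 0.48 px [271. 186.] [457.3 -25.1]
top paste_tub_c 0.54 px [197. 221.] [353.2 183.8]
top paste_tub_c 0.51 px [178. 154.] [548.4 247.4]
t 18.2 pos [321.5 280.1 139.3] th 3.2 -> [-1.000e-01 -5.000e-01  1.293e+02] turn 0.2 open 55.6 F 0.0
```

View pics/g6.png

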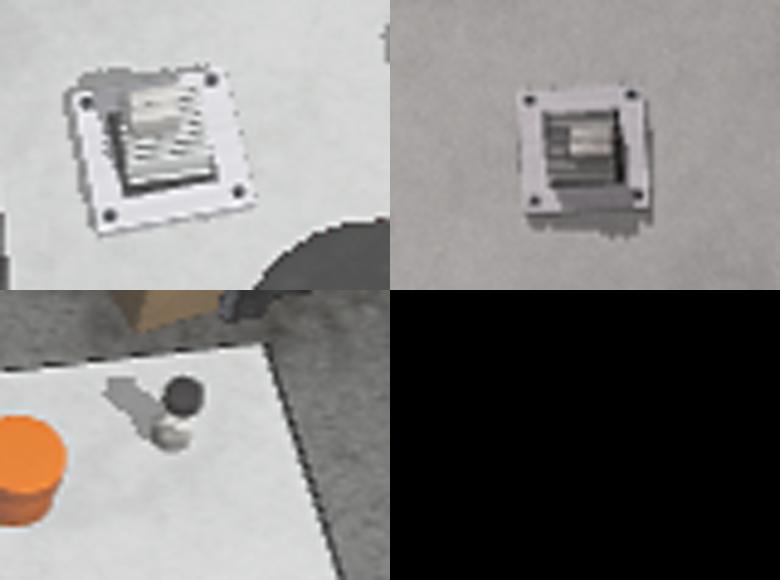

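The magnet sits on the sink but about 5–6 mm toward −y (top crop col 592 against 583; side crop col 156 against 168). I'll re-grip and correct that later. The vial stands upright under the gripper, so I'll grip it now.

```bash
python3 -m pendant '[{"gripper":0.3,"dx":0,"dy":0,"dz":50,"turn":0},{"gripper":0.3,"dx":0,"dy":0,"dz":100,"turn":0},{"gripper":0.3,"dx":0,"dy":0,"dz":120,"turn":0},{"gripper":0.3,"dx":0,"dy":0,"dz":129,"turn":0},{"gripper":0.3,"dx":0,"dy":0,"dz":129,"turn":0},{"gripper":-0.9,"dx":0,"dy":0,"dz":129,"turn":0},{"gripper":-0.9,"dx":0,"dy":0,"dz":129,"turn":0},{"gripper":-0.9,"dx":0,"dy":0,"dz":129,"turn":0},{"gripper":-0.9,"dx":0,"dy":0,"dz":129,"turn":0},{"gripper":-0.9,"dx":0,"dy":0,"dz":129,"turn":0},{"gripper":-0.9,"dx":0,"dy":0,"dz":129,"turn":0}]' 25; python3 -m pendant '[{"gripper":-0.9,"dx":0,"dy":0,"dz":-20,"turn":0},{"gripper":-0.9,"dx":0,"dy":0,"dz":-70,"turn":0},{"gripper":-0.9,"dx":0,"dy":0,"dz":-110,"turn":0},{"gripper":-0.9,"dx":0,"dy":0,"dz":-110,"turn":0},{"gripper":-0.9,"dx":0,"dy":0,"dz":-110,"turn":0}]' 25; python3 - <<'E'
from h import *
s=find("side",["vial_c"],dict(vial_c=131))
i=s["color"][90:190,300:430];cv2.imwrite("pics/g7.png",cv2.resize(i,None,fx=5,fy=5,interpolation=cv2.INTER_CUBIC))
go(453,60,120,3.4)
E
```

```text
t: 19.58
position: [322.0, 280.4, 11.1]
orientation: [[-0.055, 0.998, 0.001], [0.998, 0.055, 0.001], [0.001, 0.001, -1.0]]
contact_force: [-1.2, -0.8, 6.7]
opening: 19.4
grasp_force: 24.3
t: 20.2
position: [321.3, 280.0, 119.9]
orientation: [[-0.055, 0.998, -0.0], [0.998, 0.055, -0.0], [-0.0, -0.0, -1.0]]
contact_force: [-0.1, 0.8, -0.7]
opening: 19.5
grasp_force: 24.6
side vial_c 0.41 px [361. 110.] [299.  275.3]
t 20.3 pos [321.1 279.8 119.3] th 3.2 -> [-226.8  119.5   -0.7] turn -0.2 open 19.5 F 24.6
```

View pics/g7.png

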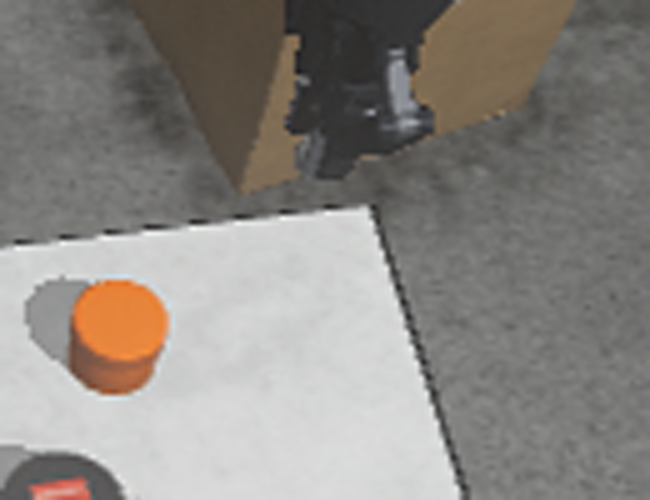

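The vial is held, visible at crop (310,155), again about 4 mm to −y of the grip. I'll offset the target to match.

```bash
python3 -m pendant '[{"gripper":-0.9,"dx":-45,"dy":24,"dz":0,"turn":0},{"gripper":-0.9,"dx":-90,"dy":48,"dz":0,"turn":0},{"gripper":-0.9,"dx":-135,"dy":72,"dz":0,"turn":0},{"gripper":-0.9,"dx":-180,"dy":96,"dz":0,"turn":0},{"gripper":-0.9,"dx":-223,"dy":119,"dz":0,"turn":0},{"gripper":-0.9,"dx":-223,"dy":119,"dz":0,"turn":0},{"gripper":-0.9,"dx":-223,"dy":119,"dz":40,"turn":0},{"gripper":-0.9,"dx":-223,"dy":119,"dz":80,"turn":0},{"gripper":-0.9,"dx":-223,"dy":119,"dz":100,"turn":0},{"gripper":-0.9,"dx":-223,"dy":119,"dz":106,"turn":0},{"gripper":-0.9,"dx":-223,"dy":119,"dz":107.5,"turn":0},{"gripper":-0.9,"dx":-223,"dy":119,"dz":107.5,"turn":0},{"gripper":-0.9,"dx":-223,"dy":119,"dz":107.5,"turn":0}]' 25; python3 -m pendant '[{"gripper":-0.3,"dx":0,"dy":0,"dz":0,"turn":0},{"gripper":-0.3,"dx":0,"dy":0,"dz":0,"turn":0},{"gripper":-0.3,"dx":0,"dy":0,"dz":0,"turn":0},{"gripper":-0.3,"dx":0,"dy":0,"dz":-20,"turn":0},{"gripper":-0.3,"dx":0,"dy":0,"dz":-60,"turn":0},{"gripper":-0.3,"dx":0,"dy":0,"dz":-110,"turn":0},{"gripper":-0.3,"dx":0,"dy":0,"dz":-130,"turn":0},{"gripper":-0.3,"dx":0,"dy":0,"dz":-130,"turn":0}]' 25; python3 - <<'E'
from h import *
go(546,250,140,3.2)
E
```

```text
t: 21.92
position: [453.1, 64.1, 13.4]
orientation: [[-0.055, 0.998, 0.001], [0.998, 0.055, -0.0], [-0.0, 0.001, -1.0]]
contact_force: [0.3, -0.7, -0.6]
opening: 19.9
grasp_force: 24.7
t: 22.92
position: [453.4, 64.0, 144.1]
orientation: [[-0.055, 0.998, 0.003], [0.998, 0.055, -0.0], [-0.0, 0.003, -1.0]]
contact_force: [-0.6, -0.6, -0.8]
opening: 29.7
grasp_force: 0.0
t 22.93 pos [453.4  64.  144.1] th 3.2 -> [180.6 102.8   4.3] turn -0.0 open 29.7 F 0.0
```

```bash
python3 -m pendant '[{"gripper":1,"dx":50,"dy":0,"dz":-30,"turn":0},{"gripper":1,"dx":100,"dy":0,"dz":-30,"turn":0},{"gripper":1,"dx":150,"dy":10,"dz":-30,"turn":0},{"gripper":1,"dx":179,"dy":50,"dz":-30,"turn":0},{"gripper":1,"dx":179,"dy":102,"dz":-30,"turn":0},{"gripper":1,"dx":179,"dy":102,"dz":0,"turn":0},{"gripper":1,"dx":179,"dy":102,"dz":0,"turn":0},{"gripper":1,"dx":179,"dy":102,"dz":0,"turn":0}]' 30; python3 - <<'E'
from h import *
s=find("side",["paste_tub_c","vial_c","solder_spool_c"]); a=s["color"][180:260,310:410]; d=s["color"][150:230,240:340]
z=lambda i:cv2.resize(i,(390,310),interpolation=cv2.INTER_CUBIC)
cv2.imwrite("pics/g8.png",np.hstack([z(a),z(d)]))
go(545.5,248,9,3.2)
E
```

```text
t: 23.92
position: [544.4, 248.4, 143.1]
orientation: [[-0.055, 0.998, -0.0], [0.998, 0.055, -0.0], [-0.0, -0.0, -1.0]]
contact_force: [0.2, 0.2, 1.0]
opening: 85.6
grasp_force: 0.0
side paste_tub_c 0.85 px [323. 153.] [336.2 193.1]
side paste_tub_c 0.76 px [367. 226.] [545.5 250.4]
side vial_c 0.58 px [277. 198.] [444.9  58.3]
side vial_c 0.41 px [239. 207.] [457.5 -32.6]
side solder_spool_c 0.66 px [310. 190.] [435.6 140.6]
t 24.12 pos [544.7 248.5 143.9] th 3.2 -> [ -0.6   0.6 134.9] turn -0.0 open 85.5 F 0.0
```

View pics/g8.png

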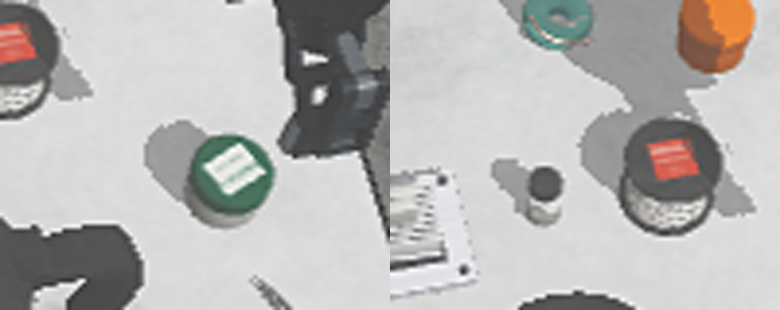

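The vial stands upright between the plate and the spool (crop col 545), and the green tub is clear. Next I'll descend and grip its lid.

```bash
python3 -m pendant '[{"gripper":1,"dx":0,"dy":0,"dz":50,"turn":0},{"gripper":1,"dx":0,"dy":0,"dz":100,"turn":0},{"gripper":1,"dx":0,"dy":0,"dz":125,"turn":0},{"gripper":1,"dx":0,"dy":0,"dz":135,"turn":0},{"gripper":1,"dx":0,"dy":0,"dz":135,"turn":0},{"gripper":-0.6,"dx":0,"dy":0,"dz":135,"turn":0},{"gripper":-0.6,"dx":0,"dy":0,"dz":135,"turn":0},{"gripper":-0.6,"dx":0,"dy":0,"dz":135,"turn":0},{"gripper":-0.6,"dx":0,"dy":0,"dz":135,"turn":0},{"gripper":-0.6,"dx":0,"dy":0,"dz":135,"turn":0},{"gripper":-0.6,"dx":0,"dy":0,"dz":135,"turn":0},{"gripper":-0.6,"dx":0,"dy":0,"dz":135,"turn":0}]' 35; python3 -m pendant '[{"gripper":-0.6,"dx":0,"dy":0,"dz":-20,"turn":0},{"gripper":-0.6,"dx":0,"dy":0,"dz":-70,"turn":0},{"gripper":-0.6,"dx":0,"dy":0,"dz":-130,"turn":0},{"gripper":-0.6,"dx":0,"dy":0,"dz":-140,"turn":0},{"gripper":-0.6,"dx":0,"dy":0,"dz":-140,"turn":0}]' 35; python3 - <<'E'
from h import *
s=find("side",["paste_tub_c"],dict(paste_tub_c=160)); cv2.imwrite("pics/g9.png",cv2.resize(s["color"][150:280,300:470],None,fx=4,fy=4))
go(463,-103,150,3.2)
E
```

```text
t: 25.62
position: [545.1, 248.6, 9.0]
orientation: [[-0.055, 0.998, 0.001], [0.998, 0.055, 0.0], [0.0, 0.001, -1.0]]
contact_force: [-2.6, -1.5, 8.5]
opening: 45.6
grasp_force: 34.8
t: 26.25
position: [544.8, 248.5, 148.3]
orientation: [[-0.055, 0.998, 0.001], [0.998, 0.055, 0.0], [0.0, 0.001, -1.0]]
contact_force: [-0.7, -0.3, -0.5]
opening: 45.5
grasp_force: 36.0
side paste_tub_c 0.75 px [326. 156.] [433.6 159.3]
side paste_tub_c 0.53 px [384. 198.] [547.7 255.7]
t 26.35 pos [544.1 248.3 146.3] th 3.2 -> [-346.2 -100.4   -3.3] turn -0.0 open 45.4 F 36.0
```

View pics/g9.png

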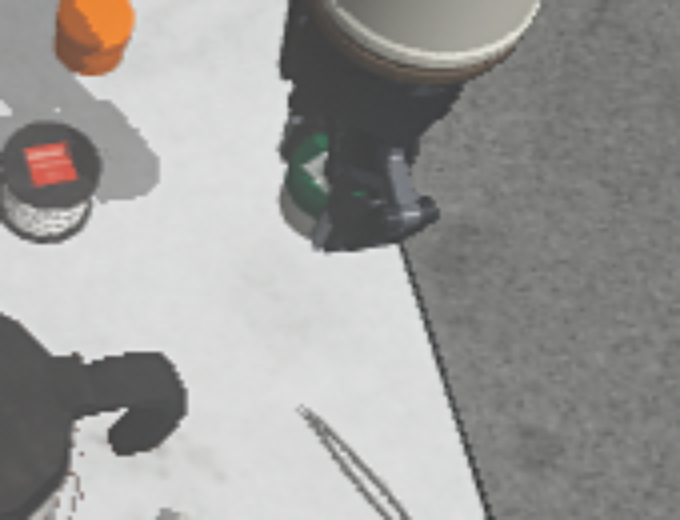

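The tub is held by its lid, seen at crop (310,185). I'll carry it back in x first, then along −y.

```bash
python3 -m pendant '[{"gripper":-0.6,"dx":0,"dy":-45,"dz":-5,"turn":0},{"gripper":-0.6,"dx":-20,"dy":-90,"dz":-5,"turn":0},{"gripper":-0.6,"dx":-70,"dy":-100,"dz":-5,"turn":0},{"gripper":-0.6,"dx":-120,"dy":-100,"dz":-5,"turn":0},{"gripper":-0.6,"dx":-170,"dy":-100,"dz":-5,"turn":0},{"gripper":-0.6,"dx":-220,"dy":-100,"dz":-5,"turn":0},{"gripper":-0.6,"dx":-270,"dy":-100,"dz":-5,"turn":0},{"gripper":-0.6,"dx":-320,"dy":-100,"dz":-5,"turn":0},{"gripper":-0.6,"dx":-348,"dy":-100,"dz":-5,"turn":0},{"gripper":-0.6,"dx":-348,"dy":-100,"dz":-5,"turn":0},{"gripper":-0.6,"dx":-348,"dy":-100,"dz":-5,"turn":0},{"gripper":-0.6,"dx":-348,"dy":-100,"dz":40,"turn":0},{"gripper":-0.6,"dx":-348,"dy":-100,"dz":80,"turn":0},{"gripper":-0.6,"dx":-348,"dy":-100,"dz":80,"turn":0},{"gripper":-0.6,"dx":-348,"dy":-100,"dz":80,"turn":0}]' 35; python3 - <<'E'
from h import *
s=find("side",["paste_tub_c","plate"],dict(paste_tub_c=76)); a=s["color"][150:250,150:290]
s=find("top",["tip_cleaner_c","paste_tub_c"],dict(paste_tub_c=76)); b=s["color"][135:235,245:385]
z=lambda i:cv2.resize(i,(400,286),interpolation=cv2.INTER_CUBIC)
cv2.imwrite("pics/g10.png",np.hstack([z(a),z(b)]))
go(463,-105,10,3.2)
E
```

```text
t: 28.22
position: [464.7, -104.3, 69.2]
orientation: [[-0.056, 0.998, 0.001], [0.998, 0.056, -0.0], [-0.001, 0.001, -1.0]]
contact_force: [0.6, 0.1, 0.0]
opening: 45.8
grasp_force: 36.2
side paste_tub_c 0.66 px [321. 154.] [374.3 173.1]
side paste_tub_c 0.62 px [207. 201.] [ 460.3 -102.9]
side paste_tub_c 0.4 px [311. 194.] [475.8 129. ]
side plate 0.65 px [242. 214.] [466. -26.]
top tip_cleaner_c 0.75 px [332. 180.] [ 477.6 -201.9]
top paste_tub_c 0.73 px [195. 221.] [348.  182.2]
top paste_tub_c 0.39 px [298. 183.] [456.7 -97.7]
t 28.52 pos [ 464.4 -104.7   68.6] th 3.2 -> [-0.2 -1.5 58.6] turn -0.0 open 45.3 F 36.2
```

View pics/g10.png

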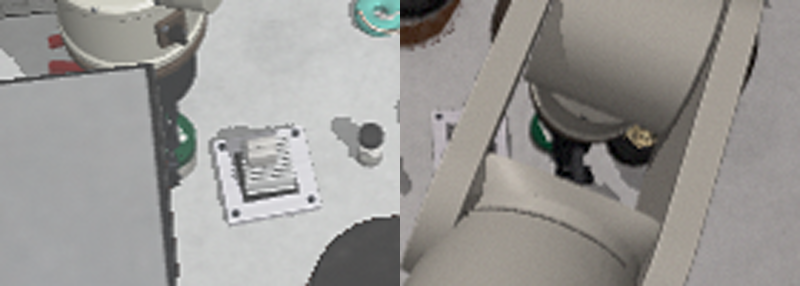

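The tub hangs clear between the plate and the tip cleaner. I'll lower and release it.

```bash
python3 -m pendant '[{"gripper":-0.6,"dx":0,"dy":-1,"dz":30,"turn":0},{"gripper":-0.6,"dx":0,"dy":-1,"dz":50,"turn":0},{"gripper":-0.6,"dx":0,"dy":-1,"dz":57,"turn":0},{"gripper":-0.6,"dx":0,"dy":-1,"dz":59,"turn":0},{"gripper":-0.6,"dx":0,"dy":-1,"dz":59,"turn":0},{"gripper":-0.6,"dx":0,"dy":-1,"dz":59,"turn":0},{"gripper":0.6,"dx":0,"dy":-1,"dz":59,"turn":0},{"gripper":0.6,"dx":0,"dy":-1,"dz":59,"turn":0},{"gripper":0.6,"dx":0,"dy":-1,"dz":59,"turn":0},{"gripper":0.6,"dx":0,"dy":-1,"dz":59,"turn":0},{"gripper":0.6,"dx":0,"dy":-1,"dz":40,"turn":0},{"gripper":0.6,"dx":0,"dy":-1,"dz":0,"turn":0},{"gripper":0.6,"dx":0,"dy":-1,"dz":-50,"turn":0},{"gripper":0.6,"dx":0,"dy":-1,"dz":-100,"turn":0},{"gripper":0.6,"dx":0,"dy":-1,"dz":-110,"turn":0},{"gripper":0.6,"dx":0,"dy":-1,"dz":-110,"turn":0}]' 35; python3 -m pendant '[{"gripper":0.6,"dx":-50,"dy":-20,"dz":0,"turn":0},{"gripper":0.6,"dx":-100,"dy":-40,"dz":0,"turn":0},{"gripper":0.6,"dx":-150,"dy":-60,"dz":0,"turn":0},{"gripper":0.6,"dx":-200,"dy":-80,"dz":0,"turn":0},{"gripper":0.6,"dx":-200,"dy":-80,"dz":0,"turn":0},{"gripper":0.6,"dx":-200,"dy":-80,"dz":0,"turn":0}]' 35; python3 - <<'E'
from h import *
zs=dict(heat_sink_c=23.5,magnet_block_c=44)
n=["magnet_block_c","heat_sink_c","plate","paste_tub_c","vial_c","solder_spool_c","tip_cleaner_c"]
s=find("top",n,zs); b=s["color"][140:230,190:370]; cv2.imwrite("pics/t1.png",s["color"])
cv2.imwrite("pics/g11.png",cv2.resize(b,None,fx=4.4,fy=4.4,interpolation=cv2.INTER_CUBIC))
s=find("side",n,zs);cv2.imwrite("pics/s1.png",s["color"])
go(458,-24,140,3.2)
E
```

```text
t: 30.52
position: [463.1, -104.6, 177.7]
orientation: [[-0.055, 0.998, 0.0], [0.998, 0.055, -0.0], [-0.0, 0.0, -1.0]]
contact_force: [0.3, 0.4, -0.1]
opening: 68.3
grasp_force: 0.0
t: 31.28
position: [393.9, -308.2, 176.3]
orientation: [[-0.055, 0.998, -0.002], [0.998, 0.055, 0.002], [0.002, -0.001, -1.0]]
contact_force: [0.2, -1.0, -0.8]
opening: 68.3
grasp_force: 0.0
top magnet_block_c 0.63 px [270. 185.] [454.6 -21.8]
top heat_sink_c 0.46 px [273. 185.] [460.7 -30.2]
top plate 0.72 px [269. 187.] [456.6 -19.9]
top paste_tub_c 0.51 px [195. 221.] [352.4 189.2]
top vial_c 0.48 px [237. 186.] [455.6  72.2]
top solder_spool_c 0.86 px [208. 186.] [454.8 157. ]
top tip_cleaner_c 0.72 px [330. 185.] [ 462.9 -195.7]
side magnet_block_c 0.48 px [241. 202.] [457.5 -26.9]
side heat_sink_c 0.71 px [242. 206.] [457.8 -24.2]
side heat_sink_c 0.56 px [238. 199.] [437.4 -31.8]
side plate 0.67 px [243. 212.] [459.2 -24.6]
side paste_tub_c 0.69 px [211. 212.] [461.4 -97.3]
side paste_tub_c 0.63 px [323. 156.] [344.6 191.6]
side vial_c 0.43 px [277. 195.] [438.   60.8]
side solder_spool_c 0.59 px [312. 192.] [442.2 143. ]
t 32.08 pos [ 394.3 -308.8  177.8] th 3.2 -> [280.8  79.4  37.8] turn -0.0 open 68.1 F 0.0
```

View pics/g11.png

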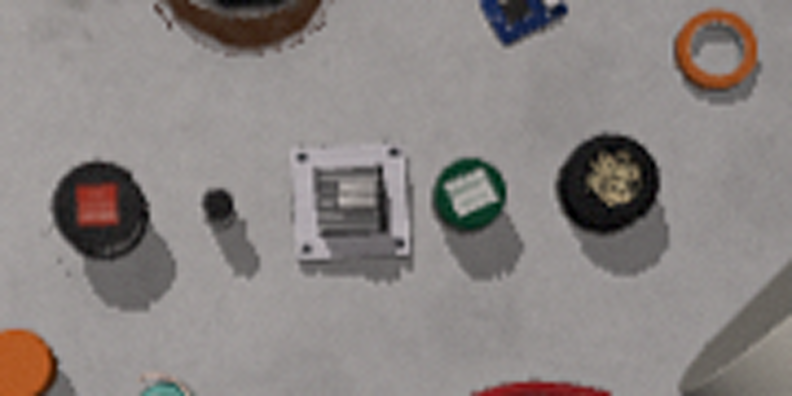

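All pieces are upright and in line: spool (100,208), vial (218,205), plate (352,202), tub (470,195) and tip cleaner (608,183). The magnet (360) sits about 6 mm right of the sink centre (350), inside the limit but worth correcting. I'll re-grip it, lift slightly and shift +6 mm.

```bash
python3 -m pendant '[{"gripper":0,"dx":55,"dy":16,"dz":0,"turn":0},{"gripper":0,"dx":110,"dy":32,"dz":0,"turn":0},{"gripper":0,"dx":165,"dy":48,"dz":0,"turn":0},{"gripper":0,"dx":220,"dy":64,"dz":0,"turn":0},{"gripper":0,"dx":281,"dy":80,"dz":0,"turn":0},{"gripper":0,"dx":281,"dy":80,"dz":0,"turn":0},{"gripper":0,"dx":281,"dy":80,"dz":0,"turn":0},{"gripper":0,"dx":281,"dy":80,"dz":50,"turn":0},{"gripper":0,"dx":281,"dy":80,"dz":100,"turn":0},{"gripper":0,"dx":281,"dy":80,"dz":125,"turn":0},{"gripper":0,"dx":281,"dy":80,"dz":136,"turn":0},{"gripper":0,"dx":281,"dy":80,"dz":136,"turn":0},{"gripper":0,"dx":281,"dy":80,"dz":136,"turn":0}]' 30;  python3 -m pendant '[{"gripper":-0.9,"dx":0,"dy":0,"dz":0,"turn":0},{"gripper":-0.9,"dx":0,"dy":0,"dz":0,"turn":0},{"gripper":-0.9,"dx":0,"dy":0,"dz":0,"turn":0},{"gripper":-0.9,"dx":0,"dy":0,"dz":0,"turn":0},{"gripper":-0.9,"dx":0,"dy":0,"dz":0,"turn":0},{"gripper":-0.9,"dx":0,"dy":0,"dz":0,"turn":0}]' 30
```

```text
t: 33.7
position: [459.3, -24.3, 42.9]
orientation: [[-0.055, 0.998, 0.002], [0.998, 0.055, -0.0], [-0.001, 0.002, -1.0]]
contact_force: [0.1, -0.1, -0.8]
opening: 42.2
grasp_force: 0.0
t: 34.45
position: [459.1, -23.9, 42.6]
orientation: [[-0.056, 0.998, 0.001], [0.998, 0.056, -0.001], [-0.001, 0.001, -1.0]]
contact_force: [-2.3, 0.2, 8.2]
opening: 16.8
grasp_force: 32.3
```

```bash
python3 -m pendant '[{"gripper":-0.9,"dx":0,"dy":0,"dz":-8,"turn":0},{"gripper":-0.9,"dx":3,"dy":0,"dz":-8,"turn":0},{"gripper":-0.9,"dx":6,"dy":0.5,"dz":-8,"turn":0},{"gripper":-0.9,"dx":6,"dy":0.5,"dz":-4,"turn":0},{"gripper":-0.9,"dx":6,"dy":0.5,"dz":-1,"turn":0},{"gripper":-0.9,"dx":6,"dy":0.5,"dz":0.5,"turn":0},{"gripper":-0.9,"dx":6,"dy":0.5,"dz":0.5,"turn":0},{"gripper":-0.3,"dx":6,"dy":0.5,"dz":0.5,"turn":0},{"gripper":-0.3,"dx":6,"dy":0.5,"dz":0.5,"turn":0},{"gripper":-0.3,"dx":6,"dy":0.5,"dz":0.5,"turn":0},{"gripper":-0.3,"dx":6,"dy":0.5,"dz":-15,"turn":0},{"gripper":-0.3,"dx":6,"dy":0.5,"dz":-50,"turn":0},{"gripper":-0.3,"dx":6,"dy":0.5,"dz":-100,"turn":0},{"gripper":-0.3,"dx":6,"dy":0.5,"dz":-140,"turn":0},{"gripper":-0.3,"dx":-60,"dy":-20,"dz":-140,"turn":0},{"gripper":-0.3,"dx":-120,"dy":-40,"dz":-140,"turn":0},{"gripper":-0.3,"dx":-180,"dy":-60,"dz":-140,"turn":0},{"gripper":-0.3,"dx":-280,"dy":-80,"dz":-140,"turn":0},{"gripper":-0.3,"dx":-280,"dy":-80,"dz":-140,"turn":0},{"gripper":-0.3,"dx":-280,"dy":-80,"dz":-140,"turn":0}]' 30; python3 - <<'E'
from h import *
a=optics.snapshot("side")["color"][180:240,170:340]; b=optics.snapshot("top")["color"][155:217,190:360]
z=lambda i:cv2.resize(i,None,fx=4.5,fy=4.5,interpolation=cv2.INTER_CUBIC)
cv2.imwrite("pics/g12.png",np.vstack([z(a),z(b)]))
E
```

```text
t: 36.95
position: [393.4, -310.3, 182.4]
orientation: [[-0.052, 0.999, -0.0], [0.999, 0.052, -0.0], [-0.0, -0.0, -1.0]]
contact_force: [-0.4, 0.1, -0.5]
opening: 29.7
grasp_force: 0.0
```

View pics/g12.png

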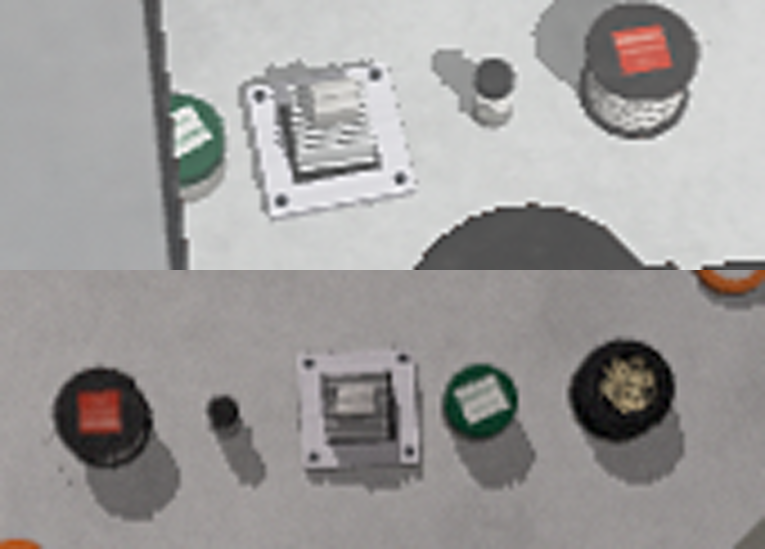

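The magnet is now centred on the sink (cols about 357–360 against 358 in the top crop). The vial (223,412) and tub (480,400) stand on the spool–tip cleaner line, about 70–85 mm from each neighbour. Handing in.

```bash
python3 -c "
from rig import ctrl
print(ctrl.job_done())"
```

```text
the job is handed in; nothing more can be done
None
```

The job is handed in at about 37 s of the 96 s, with no verdict returned. In the last pictures the heat sink lies square in the middle of the plate with the magnet centred on it, the tub and vial stand upright about midway between their neighbours, and the tip cleaner and spool look unmoved.

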